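# Find the socket that fits the lock nut

### The arm

A 6-joint arm with a two-finger parallel gripper is mounted at the origin on a cart in front of the work surface, level with it; the furniture and walls round the work are solid. World frame = base frame: x ahead of the robot, y to its left, z up, the work surface at z = 0. Lengths are in m, angles in rad, forces in N, time in s.
With the tool pointing down it reaches from about 0.375 to 0.9 m from the base axis. Payload 3.1 kg.
Tool frame: the origin (TCP) lies midway between the tips of the shut fingers; the grasp point (between the pads) lies 19 mm behind it; z points along the fingers, y is the line along which they close (so a half turn about z gives the same grasp; the last joint's range is limited). The gripper opens to 87 mm and grips with 3 to 60 N. Pads are 19 mm wide; open, the fingers measure 117 mm over their backs; the gripper's body (75 mm by 190 mm) begins 51 mm behind the grasp point.
Start: joints at [0.986, 0.527, 1.433, -0, 1.181, -0.178], TCP at [0.247, 0.574, 0.19] pointing down, gripper open.
Joint ranges: [-3.08, 3.08], [-0.75, 2.2], [0.22, 2.44], [-1.43, 4.57], [0, 2.65], [-2.85, 2.85]. Speed limits (rad/s): [2.79, 2.79, 3.14, 3.14, 3.14, 3.14].

### API

Orientations are given as a unit quaternion [x, y, z, w].
In Python, from rig import get_obs, cams, job gives the robot as it stands.
- The arm moves only by the tool servo_tool, never from a script. Its argument "moves" is text: rows parted by semicolons, each of 5 numbers parted by spaces: the shift along the tool's x, y, z in m, then the turn about the tool's z in degrees, then the finger opening in m, from 0 to 0.087. In form: dx dy dz spin claw; .... A call has 1 to 10 rows; each row is the pose to reach, as a shift and turn from the pose commanded when the call began, along the tool's axes at that moment; what a row does not reach only later rows make up. A row lasts 1/12 s, in which the tool goes at most 41.7 mm and 7.16 degrees, less where a joint would pass 70% of its speed; a pose out of reach is approached as far as the arm can. A call with a gripper value outside its range is refused whole. The fingers move at their own pace and stop on an object; "grip_force" is the grip in N (left out, the last holds). Time passes only in rows, so rows that repeat a pose let the fingers close. It gives the time, the measured TCP pose, the force, the opening and the grip force at its end, in the units of the state.
- get_obs(): the state, without advancing time (a new reading comes with each control period).
- cams.camera(name): name is "scene" or "top" or "wrist"; returns the picture (384x512x3 uint8, blue, green, red); there is no depth.
- cams.camera_model(name): a dict with "fx", "fy", "cx", "cy" (pixels), "R" (3x3) and "t" (3): a world point X has camera coordinates R X + t. Camera axes: x right, y down, z forward; pixel columns grow to the right and rows downward; lengths in m; the calibration is good to about 2 mm. A picture is of the moment at which its call begins: read the wrist's pose just before it. camera_model takes no time and is no camera call; for the wrist camera it gives the pose at the moment of the call.
- job.hand_in(): hands the job in; it is judged then, once.
The state is a dict: "time": time; "q": joint angles; "joint_velocities": joint speeds; "joint_torque": joint torques, N m; "position": TCP position; "tool_rot": TCP orientation; "ft_force": force on the tool from outside, world axes, zero at the start; "moment": the same for the moment, N m; "grip_width": finger opening in m; "grip_force": force on a finger pad.
Only numpy, scipy, OpenCV 4.12 (cv2) and the standard library are available. Lean on these libraries where they do the work, as an engineer would, in place of code of your own. Each camera call takes 0.05 s, during which the arm holds its last target. There are 200 camera calls.

### The job

On the aluminium mounting plate, the lock nut that stands alone on the plate's narrow tongue (the end towards the robot) needs its socket. Try the sockets from the grey tray on that nut, standing each one that does not go fully down back upright in the tray; leave the one that fits seated fully home over the nut, down on the plate, and finish still gripping it. Do not shift the other things on the table.

Things in the scene. Friction and masses are not known exactly. Their poses are not given: they have to be found in the camera images.
- mount_plate: fixed T-shaped aluminium plate 12 mm thick: a tongue 56 mm wide towards the robot, a crossbar 165 mm wide 85 mm behind. Origin on the table under the lone nut; x from tongue to crossbar, z up. A fixed nut on a stud stands on the tongue, two others on the crossbar, 58 mm to either side of a black ring 18 mm high. Kinds of nut: 15, 20 and 25 mm across flats, swapped at each start.
- nut_seat (a point): point on the plate's top, 12 mm over the table, on the lone nut's axis; axes as the plate's. The nut is 12 mm high, bevelled, two hex corners on this x axis. Its 9 mm stud rises above it by 19 mm (15 mm nut), 11 mm (20 mm nut) or 3 mm (25 mm nut). One socket only goes down till its rim meets the plate (origin then here, 0.8 mm play all round); a wrong one stops 6 mm or more short.
- socket_a: steel socket, mouth down: cylinder 36 mm diameter, 40 mm high; on it an adapter: collar 24 mm diameter up to 46 mm, then a square shank 14 x 14 mm up to 86 mm, to grip. Origin: centre of the mouth's rim, at the bottom; z up; the shank's faces look along its x and y; two corners of the hex mouth lie on its x axis. 0.1 to 0.25 kg. All three look alike; which mouth it has is not told.
- socket_b: another socket, outside exactly as socket_a (origin and axes too), with another size of mouth. The three mouths, in no told order: 16.6 mm across flats and 33 mm deep; 21.6 mm and 25 mm deep; 26.6 mm and 17 mm deep; each with a 1 mm lead-in bevel.
- socket_c: another socket, outside exactly as socket_a (origin and axes too), with another size of mouth. 
- socket_tray: grey fixed tray 270 (x) x 80 (y) x 14 mm with walls 4 mm thick; origin at the centre of its underside, on the table. The sockets start standing on its inner floor (4 mm above the table), about 85 mm apart in a row along its x.
- objective: bystander: microscope objective 35 x 35 x 58 mm standing behind the plate; origin at the centre of its underside
- oil_bottle: bystander: small bottle 28 x 28 x 66 mm standing behind the plate; origin at the centre of its underside
- bnc_tee: bystander: metal tee connector 30 x 41 x 15 mm lying between tray and plate; origin at the centre of its underside

How it is judged:
On the way, in this order (a step that is already met when the one before it is completed fails the run):
1. a socket is lifted out of the tray in the fingers (((height (world z) of socket_a above 0.04 m and contact force between the fingers and socket_a above 1 N) or (height (world z) of socket_b above 0.04 m and contact force between the fingers and socket_b above 1 N) or (height (world z) of socket_c above 0.04 m and contact force between the fingers and socket_c above 1 N))), for 0.2 s.
2. a socket is seated fully on the lone nut, held in the fingers (((z of socket_a in the frame of nut_seat between -0.002 and 0.003 m and horizontal distance between socket_a and nut_seat below 0.0035 m and angle between socket_a's own z axis and vertical below 0.06 rad and contact force between the fingers and socket_a above 2 N) or (z of socket_b in the frame of nut_seat between -0.002 and 0.003 m and horizontal distance between socket_b and nut_seat below 0.0035 m and angle between socket_b's own z axis and vertical below 0.06 rad and contact force between the fingers and socket_b above 2 N) or (z of socket_c in the frame of nut_seat between -0.002 and 0.003 m and horizontal distance between socket_c and nut_seat below 0.0035 m and angle between socket_c's own z axis and vertical below 0.06 rad and contact force between the fingers and socket_c above 2 N))), for 0.2 s.
At the end, for the whole second after the job is handed in: One socket is over the lone nut with its rim within 3 mm of the plate and 3.5 mm of the nut's axis, upright within 0.06 rad, at rest and gripped by the fingers (over 2 N); the other two stand upright (within 0.1 rad) at rest on the tray's floor, untouched (((z of socket_a in the frame of nut_seat between -0.002 and 0.003 m and horizontal distance between socket_a and nut_seat below 0.0035 m and angle between socket_a's own z axis and vertical below 0.06 rad and contact force between the fingers and socket_a above 2 N and linear speed of socket_a below 0.02 m/s and (angle between socket_b's own z axis and vertical below 0.1 rad and z of socket_b in the frame of socket_tray between 0 and 0.01 m and x of socket_b in the frame of socket_tray between -0.122 and 0.122 m and y of socket_b in the frame of socket_tray between -0.028 and 0.028 m and linear speed of socket_b below 0.02 m/s and contact force between each of the arm, the fingers and socket_b below 0.5 N) and (angle between socket_c's own z axis and vertical below 0.1 rad and z of socket_c in the frame of socket_tray between 0 and 0.01 m and x of socket_c in the frame of socket_tray between -0.122 and 0.122 m and y of socket_c in the frame of socket_tray between -0.028 and 0.028 m and linear speed of socket_c below 0.02 m/s and contact force between each of the arm, the fingers and socket_c below 0.5 N)) or (z of socket_b in the frame of nut_seat between -0.002 and 0.003 m and horizontal distance between socket_b and nut_seat below 0.0035 m and angle between socket_b's own z axis and vertical below 0.06 rad and contact force between the fingers and socket_b above 2 N and linear speed of socket_b below 0.02 m/s and (angle between socket_a's own z axis and vertical below 0.1 rad and z of socket_a in the frame of socket_tray between 0 and 0.01 m and x of socket_a in the frame of socket_tray between -0.122 and 0.122 m and y of socket_a in the frame of socket_tray between -0.028 and 0.028 m and linear speed of socket_a below 0.02 m/s and contact force between each of the arm, the fingers and socket_a below 0.5 N) and (angle between socket_c's own z axis and vertical below 0.1 rad and z of socket_c in the frame of socket_tray between 0 and 0.01 m and x of socket_c in the frame of socket_tray between -0.122 and 0.122 m and y of socket_c in the frame of socket_tray between -0.028 and 0.028 m and linear speed of socket_c below 0.02 m/s and contact force between each of the arm, the fingers and socket_c below 0.5 N)) or (z of socket_c in the frame of nut_seat between -0.002 and 0.003 m and horizontal distance between socket_c and nut_seat below 0.0035 m and angle between socket_c's own z axis and vertical below 0.06 rad and contact force between the fingers and socket_c above 2 N and linear speed of socket_c below 0.02 m/s and (angle between socket_a's own z axis and vertical below 0.1 rad and z of socket_a in the frame of socket_tray between 0 and 0.01 m and x of socket_a in the frame of socket_tray between -0.122 and 0.122 m and y of socket_a in the frame of socket_tray between -0.028 and 0.028 m and linear speed of socket_a below 0.02 m/s and contact force between each of the arm, the fingers and socket_a below 0.5 N) and (angle between socket_b's own z axis and vertical below 0.1 rad and z of socket_b in the frame of socket_tray between 0 and 0.01 m and x of socket_b in the frame of socket_tray between -0.122 and 0.122 m and y of socket_b in the frame of socket_tray between -0.028 and 0.028 m and linear speed of socket_b below 0.02 m/s and contact force between each of the arm, the fingers and socket_b below 0.5 N)))); the arm keeps its last pose, push and grip.
It fails at once if a bystander (objective, bottle, tee) is shifted by more than 30 mm (distance of any of objective, oil_bottle, bnc_tee from where it was at the start of the episode above 0.03 m).
It also fails if it takes over 72 s, if anything falls off the work surface, if the arm or the gripper's body presses on something with over 40 N, if the wrist force passes 120 N, or if a joint passes its speed limit or range.

## Working session

There is one attempt and no reset: what is moved stays moved. The work goes in short steps, Python scripts to look and compute and a tool call to move; the robot and the scene stay as the last step left them, time stands still between calls to the robot, and variables do not carry over. Pictures are saved under pics/ and viewed, at most 10 in all, crops included, and the job is handed in when it is done.

Besides the shell and the picture viewer there is one more tool, called after "Emit:" as name(argument=value, ...) on one line, values as JSON. servo_tool: Moves the arm, as the interface text tells. Its arguments: {"type":"object","properties":{"moves":{"type":"string"},"grip_force":{"type":"number"}},"required":["moves"]}

```bash
mkdir -p pics
python3 - <<'E'
from rig import get_obs,cams,job
import cv2,numpy as np
o=get_obs();print(o)
a=cams.camera("top");b=cams.camera("scene");w=cams.camera("wrist")
cv2.imwrite("pics/top.png",a);cv2.imwrite("pics/scene.png",b);cv2.imwrite("pics/wrist.png",w)
for n in("top","scene","wrist"):
  m=cams.camera_model(n);R=np.array(m["R"]);print(n,m["fx"],m["cx"],m["cy"],R.round(3).tolist(),(-R.T@np.array(m["t"])).round(3))
E
```

```text
{'time': 0.0, 'q': array([ 9.85486593e-01,  5.28447463e-01,  1.43392797e+00, -3.02468594e-05,
        1.18139776e+00, -1.78484877e-01]), 'joint_velocities': array([ 0.00034111, -0.00071953, -0.00044029,  0.00106248, -0.00134708,
       -0.00025056]), 'joint_torque': array([ 1.32471909e-03, -4.40040922e+01, -1.76596105e+01,  6.35424117e-02,
        5.80999686e-02, -1.62768565e-04]), 'position': array([0.24682345, 0.57330739, 0.18947505]), 'tool_rot': array([ 2.02006817e-01,  9.79383509e-01, -1.01693493e-03, -3.93344998e-04]), 'ft_force': array([0.14802938, 0.29207561, 0.22391466]), 'moment': array([-0.02652836,  0.04918981, -0.0136376 ]), 'grip_force': 0.0, 'grip_width': 0.08716892513398963}
top 411.38672950768836 247.67879572007183 190.1267217399255 [[0.009, -1.0, -0.011], [-0.997, -0.008, -0.074], [0.074, 0.012, -0.997]] [ 0.529 -0.161  0.884]
scene 423.48175057655754 253.86904856745875 191.64083880705138 [[-0.705, -0.709, -0.019], [-0.388, 0.408, -0.826], [0.593, -0.576, -0.563]] [0.054 0.37  0.559]
wrist 288.7323200858771 252.20745244111498 190.46497677354867 [[0.396, 0.918, -0.002], [0.874, -0.376, 0.307], [0.281, -0.123, -0.952]] [0.169 0.607 0.384]
```

View pics/top.png

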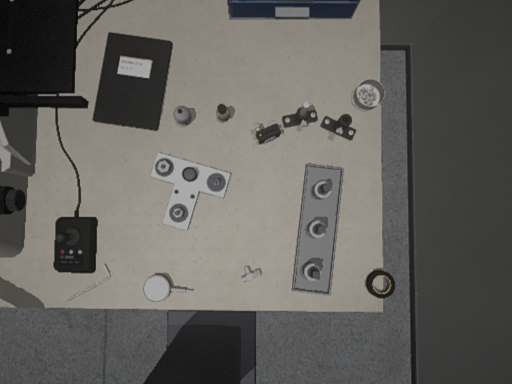

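View pics/scene.png

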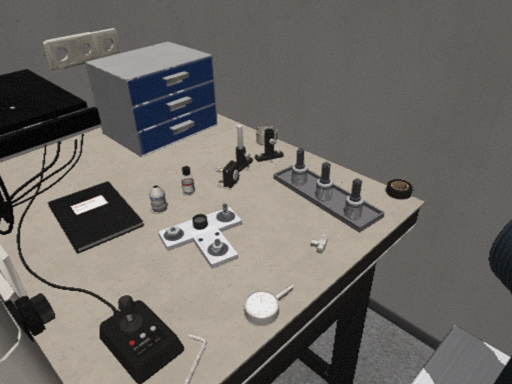

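```bash
cat > h.py <<'E'
from rig import get_obs,cams,job
import cv2,numpy as np
from scipy.spatial.transform import Rotation as Ro
def ray(m,u,v,z):
    R=np.array(m["R"]);t=np.array(m["t"]);c=-R.T@t
    d=R.T@np.array([(u-m["cx"])/m["fx"],(v-m["cy"])/m["fy"],1.])
    return c+d*(z-c[2])/d[2]
def proj(m,X):
    p=np.array(m["R"])@np.array(X)+np.array(m["t"]);return m["fx"]*p[0]/p[2]+m["cx"],m["fy"]*p[1]/p[2]+m["cy"]
def rel(X,yaw=None):
    "shift in tool axes to world TCP target X; tool yaw info"
    o=get_obs();R=Ro.from_quat(o["tool_rot"]).as_matrix()
    print("tcp",o["position"].round(4),"toolY",np.degrees(np.arctan2(R[1,1],R[0,1])).round(2),"tilt",R[2].round(4),"dtool",(R.T@(np.array(X)-o["position"])).round(4))
E
python3 - <<'E'
from h import *
a=cv2.imread("pics/top.png");s=cv2.imread("pics/scene.png")
x=cv2.resize(a[150:300,150:350],None,fx=4,fy=4,interpolation=cv2.INTER_CUBIC)
y=cv2.resize(s[195:270,150:250],None,fx=4,fy=4,interpolation=cv2.INTER_CUBIC)
x[300:,150:550]=y
cv2.imwrite("pics/c.png",x)
m=cams.camera_model("top")
for u,v,z in[(178,212,.03),(322,188,.044),(318,228,.044),(312,271,.044),(190,174,.03),(307,164,.014),(343,168,.014),(329,294,.014),(293,290,.014),(251,273,.01)]:print(u,v,ray(m,u,v,z).round(3))
E
```

```text
178 212 [ 0.545 -0.007  0.03 ]
322 188 [ 0.597 -0.303  0.044]
318 228 [ 0.515 -0.295  0.044]
312 271 [ 0.429 -0.282  0.044]
190 174 [ 0.625 -0.03   0.03 ]
307 164 [ 0.65  -0.277  0.014]
343 168 [ 0.642 -0.353  0.014]
329 294 [ 0.378 -0.322  0.014]
293 290 [ 0.386 -0.247  0.014]
251 273 [ 0.419 -0.159  0.01 ]
```

View pics/c.png

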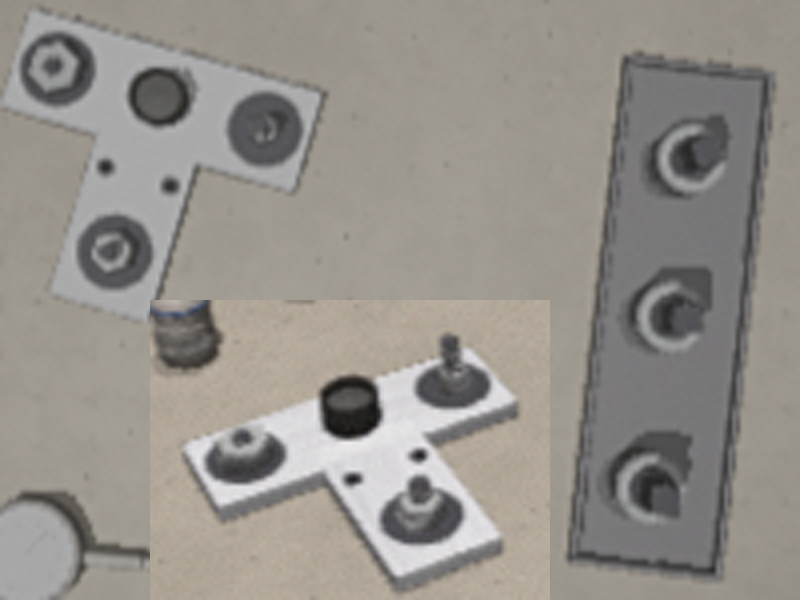

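The lone nut (top view 178,212) has the medium stud, so it's the 20 mm kind. The sockets stand at about (322,188), (318,228) and (312,271). I'll move over to the tray.

Emit:
servo_tool(moves="-0.36 -0.27 0 -16.6 0.087;-0.36 -0.27 0 -16.6 0.087;-0.36 -0.27 0 -16.6 0.087;-0.36 -0.27 0 -16.6 0.087;-0.36 -0.27 0 -16.6 0.087;-0.36 -0.27 0 -16.6 0.087;-0.36 -0.27 0 -16.6 0.087;-0.36 -0.27 0 -16.6 0.087;-0.36 -0.27 0 -16.6 0.087;-0.36 -0.27 0 -16.6 0.087", grip_force=25)

```text
time: 0.98
position: [0.4535, 0.2131, 0.1904]
tool_rot: [0.058, 0.998, 0.0, -0.0]
ft_force: [-0.0, 0.5, -0.8]
grip_width: 0.0869
grip_force: 0.0
```

```bash
python3 -c "
from h import *
rel([.50,-.29,.2])"
```

```text
tcp [0.4535 0.2131 0.1904] toolY 83.29 tilt [ 2.e-04  0.e+00 -1.e+00] dtool [-0.1049 -0.4942 -0.0096]
```

Emit:
servo_tool(moves="-0.08 -0.22 0 0 0.087;-0.08 -0.22 0 0 0.087;-0.08 -0.22 0 0 0.087;-0.08 -0.22 0 0 0.087;-0.08 -0.22 0 0 0.087;-0.08 -0.22 0 0 0.087;-0.08 -0.22 0 0 0.087;-0.08 -0.22 0 0 0.087")

```text
time: 1.65
position: [0.5068, -0.0141, 0.1902]
tool_rot: [0.06, 0.998, 0.0, -0.0]
ft_force: [0.6, 0.8, 0.5]
grip_width: 0.0869
grip_force: 0.0
```

```bash
python3 -c "
from h import *
rel([.50,-.29,.2])
import pickle
m=cams.camera_model('wrist');w=cams.camera('wrist');cv2.imwrite('pics/w1.png',w);pickle.dump(m,open('w1.pkl','wb'))
print(proj(m,[.545,-.007,.03]))
"
```

```text
tcp [ 0.5068 -0.0141  0.1902] toolY 83.09 tilt [ 7.e-04  5.e-04 -1.e+00] dtool [-0.0264 -0.2747 -0.01  ]
(np.float64(261.8724934700495), np.float64(196.04000394890568))
```

Emit:
servo_tool(moves="-0.035 -0.27 0 0 0.087;-0.035 -0.27 0 0 0.087;-0.035 -0.27 0 0 0.087;-0.035 -0.27 0 0 0.087;-0.035 -0.27 0 0 0.087;-0.035 -0.27 0 0 0.087;-0.035 -0.27 0 0 0.087;-0.035 -0.27 0 0 0.087;-0.035 -0.27 0 0 0.087")

```text
time: 2.45
position: [0.51, -0.2841, 0.19]
tool_rot: [0.059, 0.998, 0.001, -0.0]
ft_force: [-0.1, 0.5, 0.5]
grip_width: 0.0867
grip_force: 0.0
```

```bash
python3 -c "
from h import *
rel([.515,-.295,.2])
import pickle
m=cams.camera_model('wrist');w=cams.camera('wrist');cv2.imwrite('pics/w2.png',w);pickle.dump(m,open('w2.pkl','wb'))
print([proj(m,x) for x in ([.597,-.303,.09],[.515,-.295,.09],[.429,-.282,.09])])
w1=cv2.imread('pics/w1.png')
cv2.imwrite('pics/w12.png',cv2.resize(np.hstack([w1[:,60:460],w[:,60:460]]),None,fx=1,fy=1))
"
```

```text
tcp [ 0.51   -0.2841  0.19  ] toolY 83.27 tilt [ 0.001   0.0015 -1.    ] dtool [-0.0063 -0.0102 -0.0101]
[(np.float64(245.465638811257), np.float64(255.41208647153928)), (np.float64(243.31635353570204), np.float64(187.12892452475168)), (np.float64(245.34516528286036), np.float64(101.77449592489816))]
```

View pics/w12.png

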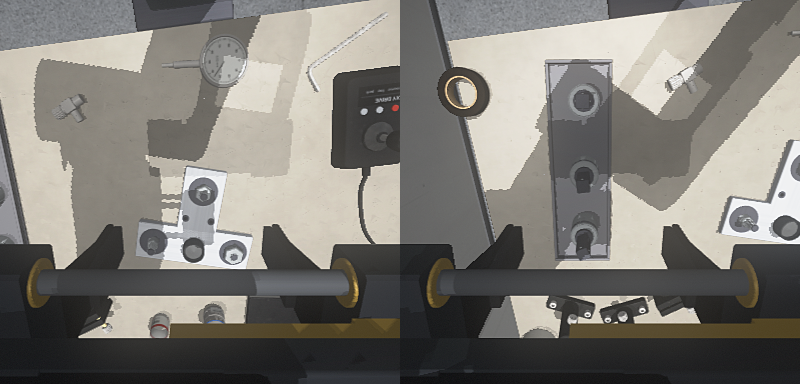

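```bash
python3 -c "
import cv2,numpy as np
a=cv2.imread('pics/w2.png')[70:270,200:290];b=cv2.imread('pics/w1.png')[155:275,190:350]
f=lambda x:cv2.resize(cv2.convertScaleAbs(x,alpha=1.6,beta=10),None,fx=3,fy=3,interpolation=cv2.INTER_CUBIC)
o=np.zeros((600,750,3),np.uint8);o[:,:270]=f(a);o[:360,270:]=f(b);cv2.imwrite('pics/d.png',o)"
```

```text
(no output)
```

View pics/d.png

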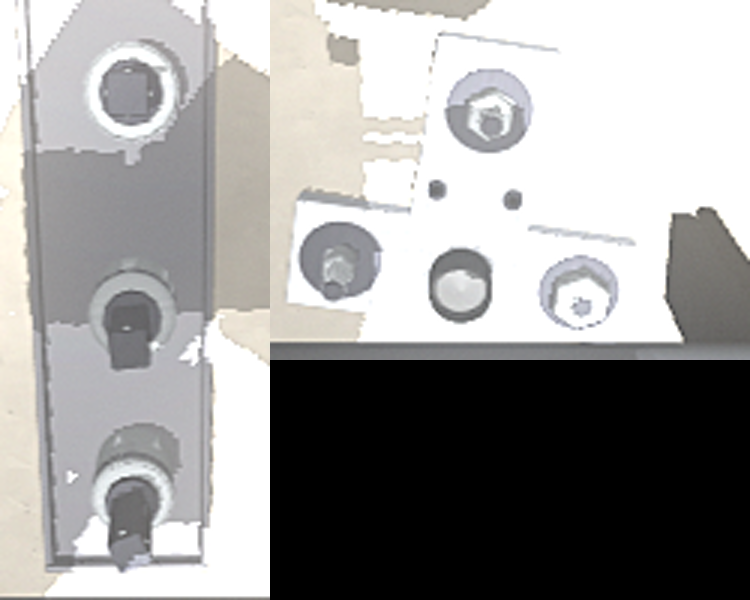

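```bash
python3 -c "
from h import *
import pickle
m1=pickle.load(open('w1.pkl','rb'));m2=pickle.load(open('w2.pkl','rb'))
for u,v,z in [(263,191.7,.012),(263.7,196,.035)]:print(ray(m1,u,v,z).round(4))
for u,v,z in [(243.7,100.3,.044),(242.7,100.3,.09),(244.3,172.7,.044),(243.3,186.7,.09),(244,235,.044),(243.3,254.3,.09)]:print(ray(m2,u,v,z).round(4))
# plate yaw from far edges: tongue front edge, image (437,33)-(558,50); crossbar
for p,q in [((437,33),(558,50)),((437,33),(411,213)),((489,110),(461,270))]:
  P,Q=[ray(m1,190+(x-270)/3,155+y/3,.012) for x,y in(p,q)];d=Q-P;print(np.degrees(np.arctan2(d[1],d[0])))
rel([.515,-.295,.2])
"
```

```text
[ 0.5452 -0.0049  0.012 ]
[ 0.5435 -0.0046  0.035 ]
[ 0.4277 -0.2847  0.044 ]
[ 0.4273 -0.2844  0.09  ]
[ 0.5109 -0.2946  0.044 ]
[ 0.5145 -0.295   0.09  ]
[ 0.5937 -0.3055  0.044 ]
[ 0.5953 -0.3053  0.09  ]
74.8755288095257
-15.370491281591528
-15.746721739956557
tcp [ 0.5098 -0.2829  0.19  ] toolY 83.36 tilt [ 0.0016  0.002  -1.    ] dtool [-0.0066 -0.0114 -0.0101]
```

Emit:
servo_tool(moves="-0.005 -0.0115 0.03 0 0.05;-0.005 -0.0115 0.07 0 0.05;-0.005 -0.0115 0.1 0 0.05;-0.005 -0.0115 0.125 0 0.05;-0.005 -0.0115 0.135 0 0.05;-0.005 -0.0115 0.135 0 0.05;-0.005 -0.0115 0.135 0 0;-0.005 -0.0115 0.135 0 0;-0.005 -0.0115 0.135 0 0;-0.005 -0.0115 0.135 0 0", grip_force=25)

```text
time: 3.33
position: [0.5147, -0.2978, 0.0573]
tool_rot: [0.058, 0.998, -0.001, 0.001]
ft_force: [-0.1, -0.1, 0.4]
grip_width: 0.0313
grip_force: 0.0
```

Emit:
servo_tool(moves="0 0 0 0 0;0 0 0 0 0;0 0 0 0 0;0 0 0 0 0")

```text
time: 3.67
position: [0.5141, -0.2974, 0.056]
tool_rot: [0.059, 0.998, -0.0, 0.001]
ft_force: [0.0, 1.1, 2.9]
grip_width: 0.0125
grip_force: 25.0
```

Emit:
servo_tool(moves="0 0 -0.02 0 0;0 0 -0.05 0 0;0 0 -0.075 0 0;0.0034 0.04 -0.075 0 0;0.0034 0.08 -0.075 4 0;0.0034 0.12 -0.075 8.6 0;0.0034 0.16 -0.075 8.6 0;0.0034 0.2 -0.075 8.6 0;0.0034 0.24 -0.075 8.6 0;0.0034 0.275 -0.075 8.6 0")

```text
time: 4.5
position: [0.5417, -0.0212, 0.1301]
tool_rot: [0.133, 0.991, 0.0, -0.001]
ft_force: [1.0, -0.4, -1.3]
grip_width: 0.0123
grip_force: 25.0
```

Emit:
servo_tool(moves="0 0 0 0 0;0 0 0 0 0")

```text
time: 4.67
position: [0.5419, -0.0216, 0.1301]
tool_rot: [0.131, 0.991, -0.0, -0.001]
ft_force: [0.1, -0.5, -1.4]
grip_width: 0.0129
grip_force: 25.0
```

```bash
python3 -c "
from h import *
import pickle
rel([.5455,-.005,.12]);o=get_obs();print(o['ft_force'],o['grip_width'])
W=cams.camera('wrist');T=cams.camera('top');S=cams.camera('scene')
for n,x in zip('WTS',(W,T,S)):cv2.imwrite('pics/g'+n+'.png',x)
ms,mt,mw=[cams.camera_model(n) for n in('scene','top','wrist')]
p=o['position'];print(proj(ms,p),proj(mt,p),proj(mw,p))
f=lambda x,u,v:cv2.resize(x[v-50:v+50,u-50:u+50],(390,390),interpolation=cv2.INTER_CUBIC)
u,v=[int(i) for i in proj(ms,[.5445,-.005,.06])]
cv2.imwrite('pics/g.png',np.hstack([f(S,u,v),f(W,262,190)]))
"
```

```text
tcp [ 0.5419 -0.0216  0.1301] toolY 74.94 tilt [ 1.e-03 -4.e-04 -1.e+00] dtool [0.0008 0.017  0.0101]
[ 0.14109658 -0.53396127 -1.37618499] 0.012908250214743353
(np.float64(221.13827303062232), np.float64(194.51082883489917)) (np.float64(176.2243438314543), np.float64(212.83653760980368)) (np.float64(257.11146247766396), np.float64(217.507003503131))
```

View pics/g.png

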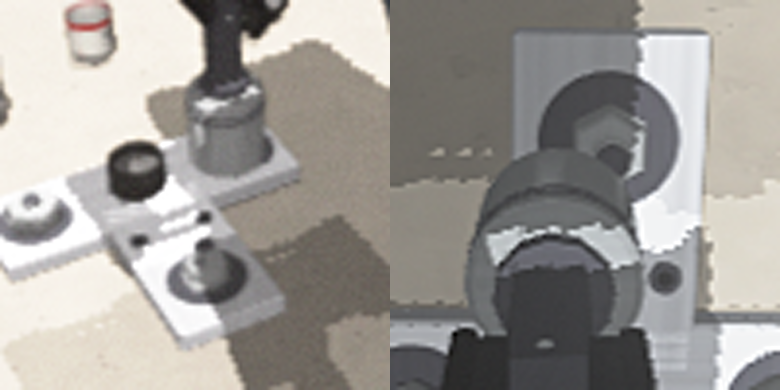

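```bash
python3 -c "
from h import *
m=cams.camera_model('wrist')
for u,v,z in [(268.2,175.6,.012),(269.2,180.5,.035),(254.6,211.8,.118)]:print(ray(m,u,v,z).round(4))
g=lambda x,y:(212+(x-390)/3.9,140+y/3.9)
a,b=[ray(m,*g(*p),.012) for p in((515,31),(708,32))];print(a.round(4),b.round(4),np.degrees(np.arctan2(*(a-b)[1::-1])))
# tongue lateral center: midline
x=ray(m,*g(556,191),.118);y=ray(m,*g(557,148),.078);print(x,y)
"
```

```text
[ 0.5456 -0.0079  0.012 ]
[ 0.5448 -0.0079  0.035 ]
[ 0.5419 -0.0234  0.118 ]
[ 0.5087 -0.0255  0.012 ] [0.5232 0.0262 0.012 ] -105.6790528306843
[ 0.52411976 -0.01861039  0.118     ] [ 0.52662556 -0.01877372  0.078     ]
```

Emit:
servo_tool(moves="0.0013 0.0157 0.02 0 0;0.0013 0.0157 0.038 0 0;0.0013 0.0157 0.038 0 0;0.0013 0.0157 0.045 0 0;0.0013 0.0157 0.05 0 0;0.0013 0.0157 0.053 0 0;0.0013 0.0157 0.055 0 0;0.0013 0.0157 0.057 0 0;0.0013 0.0157 0.059 0 0;0.0013 0.0157 0.059 0 0")

```text
time: 5.65
position: [0.5495, -0.0098, 0.0746]
tool_rot: [0.133, 0.991, -0.001, 0.005]
ft_force: [-0.0, -2.2, 12.4]
grip_width: 0.0123
grip_force: 25.1
```

```bash
python3 -c "
from h import *
rel([.5447,-.0061,.064]);o=get_obs();print(o['ft_force'],o['moment'],o['grip_width'])"
```

```text
tcp [ 0.5495 -0.0098  0.0746] toolY 74.71 tilt [-9.7e-03 -6.0e-04 -1.0e+00] dtool [0.0058 0.0023 0.0105]
[-0.02282543 -2.24628334 12.44530311] [-0.3680633   0.03588977  0.00511077] 0.012325796427263133
```

Emit:
servo_tool(moves="0 0 0 0 0;0 0 0 0 0;0 0 0 0 0")

```text
time: 5.9
position: [0.5491, -0.0097, 0.0747]
tool_rot: [0.133, 0.991, -0.001, 0.004]
ft_force: [-0.2, -1.9, 11.9]
grip_width: 0.0127
grip_force: 25.0
```

```bash
python3 -c "
from h import *
rel([.5447,-.0061,.064]);o=get_obs();print(o['ft_force'],o['moment'],o['grip_width'])
S=cams.camera('scene');W=cams.camera('wrist')
ms=cams.camera_model('scene')
f=lambda x,u,v:cv2.resize(x[v-50:v+50,u-50:u+50],(390,390),interpolation=cv2.INTER_CUBIC)
u,v=[int(i) for i in proj(ms,[.5445,-.005,.05])]
cv2.imwrite('pics/g2.png',np.hstack([f(S,u,v),f(W,262,190)]))
"
```

```text
tcp [ 0.5491 -0.0097  0.0747] toolY 74.72 tilt [-9.1e-03 -6.0e-04 -1.0e+00] dtool [0.0053 0.0023 0.0106]
[-0.17138209 -1.91287397 11.85164355] [-0.33440152  0.0593271   0.02679031] 0.01273362013856855
```

View pics/g2.png

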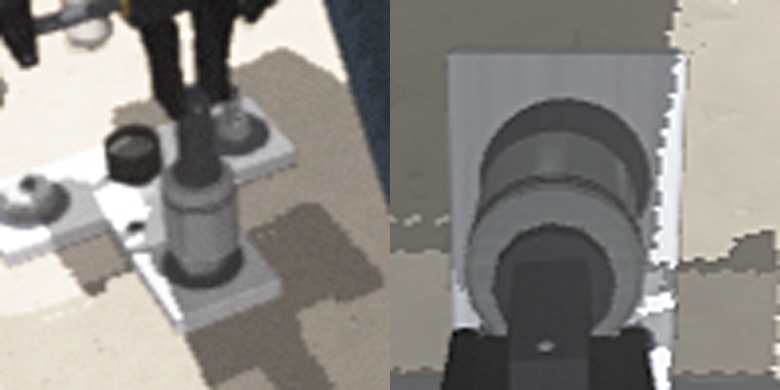

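```bash
python3 -c "
from h import *
m=cams.camera_model('wrist');R=Ro.from_quat(get_obs()['tool_rot']).as_matrix()
g=lambda x,y:(212+(x-390)/3.9,140+y/3.9)
a,b=[ray(m,*g(*p),.012) for p in((450,52),(686,52))];print(a.round(4),b.round(4),(a+b)/2)
d=ray(m,*g(566,99),.012);s=ray(m,*g(556,133),.0227);t=ray(m,*g(556,182),.0627)
print(d-.02*R[:,0],s-.018*R[:,0],t-.018*R[:,0])
print(R.T@((d-.02*R[:,0])-(s-.018*R[:,0])))
"
```

```text
[ 0.508  -0.0223  0.012 ] [0.5223 0.0299 0.012 ] [0.51516387 0.00379825 0.012     ]
[ 0.54501086 -0.00477373  0.01218117] [ 0.54754828 -0.00794216  0.02286306] [ 0.54636458 -0.0078996   0.06286306]
[0.0033794  0.00239421 0.01065023]
```

Emit:
servo_tool(moves="0 0 -0.007 0 0;0 0 -0.009 0 0;0 0 -0.009 0 0;0 0 -0.009 0 0")

```text
time: 6.33
position: [0.545, -0.008, 0.0804]
tool_rot: [0.133, 0.991, 0.0, -0.0]
ft_force: [-0.8, -0.8, -0.4]
grip_width: 0.0124
grip_force: 25.0
```

```bash
python3 -c "
from h import *
rel([.5455,-.0068,.064]);o=get_obs();print(o['ft_force'],o['moment'],o['grip_width'])"
```

```text
tcp [ 0.545  -0.008   0.0804] toolY 74.7 tilt [ 3.e-04  0.e+00 -1.e+00] dtool [-0.0002  0.0013  0.0164]
[-0.76920297 -0.75538631 -0.40216199] [-0.02194223  0.01033947  0.00498804] 0.012403457190481913
```

Emit:
servo_tool(moves="0 0.0016 0 0 0;0 0.0016 0 0 0;0 0.0016 0.004 0 0;0 0.0016 0.006 0 0;0 0.0016 0.008 0 0;0 0.0016 0.010 0 0;0 0.0016 0.010 4 0;0 0.0016 0.010 0 0;0 0.0016 0.010 -4 0;0 0.0016 0.010 -4 0")

```text
time: 7.17
position: [0.5496, -0.0077, 0.0733]
tool_rot: [0.097, 0.995, -0.001, 0.004]
ft_force: [-0.2, -1.0, 16.0]
grip_width: 0.0127
grip_force: 25.0
```

```bash
python3 -c "
from h import *
rel([.5455,-.0063,.064]);o=get_obs();print(o['ft_force'],o['moment'],o['grip_width'])"
```

```text
tcp [ 0.5496 -0.0077  0.0733] toolY 78.82 tilt [-8.6e-03 -7.0e-04 -1.0e+00] dtool [0.0043 0.0006 0.0093]
[-0.17713315 -1.0439682  16.04596795] [-0.22730354  0.02233256 -0.07536798] 0.012738369587008221
```

Emit:
servo_tool(moves="0.001 0.0005 0 0 0;0.002 0.0005 0 0 0;0.003 0.0005 0 0 0;0.004 0.0005 0 0 0;0.004 0.0005 0 4 0;0.004 0.0005 0 8 0;0.004 0.0005 0 8 0")

```text
time: 7.75
position: [0.5458, -0.0066, 0.0734]
tool_rot: [0.168, 0.986, -0.001, 0.004]
ft_force: [-0.0, -1.3, 16.0]
grip_width: 0.0126
grip_force: 25.0
```

```bash
python3 -c "
from h import *
rel([.5455,-.0063,.064]);o=get_obs();print(o['ft_force'],o['moment'],o['grip_width'])"
```

```text
tcp [ 0.5458 -0.0066  0.0734] toolY 70.6 tilt [-8.9e-03  3.0e-04 -1.0e+00] dtool [0.0004 0.0002 0.0094]
[-0.03653652 -1.33138432 15.9504082 ] [-0.23715887  0.03742463  0.14411014] 0.012599033833970463
```

Emit:
servo_tool(moves="0 0 0 5 0;0 0 0 10 0;0 0 0 15 0;0 0 0 19 0;0 0 0 22 0;0 0 0 25 0;0 0 0 28 0;0 0 0 31 0;0 0 0 31 0")

```text
time: 8.5
position: [0.5457, -0.0066, 0.0739]
tool_rot: [0.425, 0.905, 0.0, 0.004]
ft_force: [-0.9, -1.6, 19.2]
grip_width: 0.0129
grip_force: 25.0
```

```bash
python3 -c "
from h import *
rel([.5455,-.0063,.064]);o=get_obs();print(o['ft_force'],o['moment'],o['grip_width'],o['q'])"
```

```text
tcp [ 0.5457 -0.0066  0.0739] toolY 39.66 tilt [-0.0076  0.0046 -1.    ] dtool [ 0.0005 -0.      0.0099]
[-0.944614   -1.55547979 19.19296816] [-0.3244727   0.26429905  0.17538102] 0.012874617879463047 [-2.16295654e-01  5.87123290e-01  1.74255554e+00 -1.46294124e-03
  8.03057637e-01 -9.07425519e-01]
```

Emit:
servo_tool(moves="0 0 -0.001 -5 0;0.0015 0 -0.001 -5 0;0.0015 0.0015 -0.001 -5 0;0 0.0015 -0.001 -5 0;-0.0015 0.0015 -0.001 -5 0;-0.0015 0 -0.001 -5 0;-0.0015 -0.0015 -0.001 -5 0;0 -0.0015 -0.001 -5 0;0.0015 -0.0015 -0.001 -5 0;0 0 -0.001 -5 0")

```text
time: 9.33
position: [0.5445, -0.0061, 0.0741]
tool_rot: [0.385, 0.923, 0.0, 0.003]
ft_force: [-1.3, -0.5, 14.6]
grip_width: 0.0129
grip_force: 25.0
```

Emit:
servo_tool(moves="0 0 0 5 0;0 0 0 10 0;0 0 0 15 0;0 0 0 20 0;0 0 0 20 0;0 0 0 5 0;0 0 0 0 0;0 0 0 0 0")

```text
time: 10.0
position: [0.5448, -0.0062, 0.0739]
tool_rot: [0.383, 0.924, 0.0, 0.003]
ft_force: [-0.4, -1.0, 14.7]
grip_width: 0.013
grip_force: 25.0
```

Emit:
servo_tool(moves="0 0 -0.03 0 0;0 0 -0.06 0 0;-0.02 -0.025 -0.07 -5 0;-0.044 -0.054 -0.07 -12 0;-0.067 -0.083 -0.07 -19 0;-0.092 -0.114 -0.07 -26 0;-0.115 -0.142 -0.07 -33 0;-0.14 -0.173 -0.07 -38.7 0;-0.163 -0.202 -0.07 -38.7 0;-0.184 -0.228 -0.07 -38.7 0")

```text
time: 10.83
position: [0.5084, -0.299, 0.1408]
tool_rot: [0.058, 0.998, -0.0, -0.0]
ft_force: [1.2, -0.2, -1.2]
grip_width: 0.0129
grip_force: 25.0
```

Emit:
servo_tool(moves="0 0 0 0 0;0 0 0 0 0;0 0 0 0 0")

```text
time: 11.08
position: [0.5084, -0.2955, 0.1406]
tool_rot: [0.058, 0.998, 0.001, -0.001]
ft_force: [-0.5, 0.2, -0.6]
grip_width: 0.0127
grip_force: 25.0
```

```bash
python3 -c "
from h import *
rel([.5141,-.2974,.0575])"
```

```text
tcp [ 0.5084 -0.2955  0.1406] toolY 83.35 tilt [ 0.0019  0.0019 -1.    ] dtool [-0.006  -0.0013  0.0831]
```

Emit:
servo_tool(moves="-0.006 -0.0015 0.03 0 0;-0.006 -0.0015 0.06 0 0;-0.006 -0.0015 0.075 0 0;-0.006 -0.0015 0.08 0 0;-0.006 -0.0015 0.083 0 0;-0.006 -0.0015 0.084 0 0;-0.006 -0.0015 0.084 0 0;-0.006 -0.0015 0.084 0 0")

```text
time: 11.75
position: [0.5159, -0.2989, 0.0587]
tool_rot: [0.057, 0.998, -0.001, 0.001]
ft_force: [1.0, -1.0, -0.1]
grip_width: 0.0128
grip_force: 25.0
```

Emit:
servo_tool(moves="0 0 0.001 0 0;0 0 0.002 0 0;0 0 0.002 0 0")

```text
time: 12.0
position: [0.5152, -0.2988, 0.056]
tool_rot: [0.058, 0.998, -0.0, 0.0]
ft_force: [-0.3, 0.3, 1.5]
grip_width: 0.0132
grip_force: 25.0
```

Emit:
servo_tool(moves="0 0 0 0 0.05;0 0 0 0 0.05;0 0 0 0 0.05;0 0 -0.02 0 0.05;0 0 -0.05 0 0.05;0.02 0 -0.065 0 0.05;0.06 0.0015 -0.065 0 0.05;0.0874 0.0015 -0.065 0 0.05;0.0874 0.0015 -0.065 0 0.05;0.0874 0.0015 -0.065 0 0.05")

```text
time: 12.83
position: [0.4273, -0.2869, 0.1208]
tool_rot: [0.058, 0.998, 0.0, -0.0]
ft_force: [0.1, -0.4, 0.3]
grip_width: 0.0497
grip_force: 0.0
```

```bash
python3 -c "
from h import *
rel([.4285,-.2872,.056])
m=cams.camera_model('wrist');W=cams.camera('wrist');print(proj(m,[.4275,-.2846,.09]),proj(m,[.5125,-.295,.09]))
x=W[100:300,150:350];cv2.imwrite('pics/n1.png',cv2.resize(x,(600,600),interpolation=cv2.INTER_CUBIC))"
```

```text
tcp [ 0.4273 -0.2869  0.1208] toolY 83.3 tilt [ 0.e+00  1.e-04 -1.e+00] dtool [-0.0012 -0.0002  0.0648]
(np.float64(255.95681701366), np.float64(204.38101294172986)) (np.float64(255.19294783648502), np.float64(291.4392070990423))
```

View pics/n1.png

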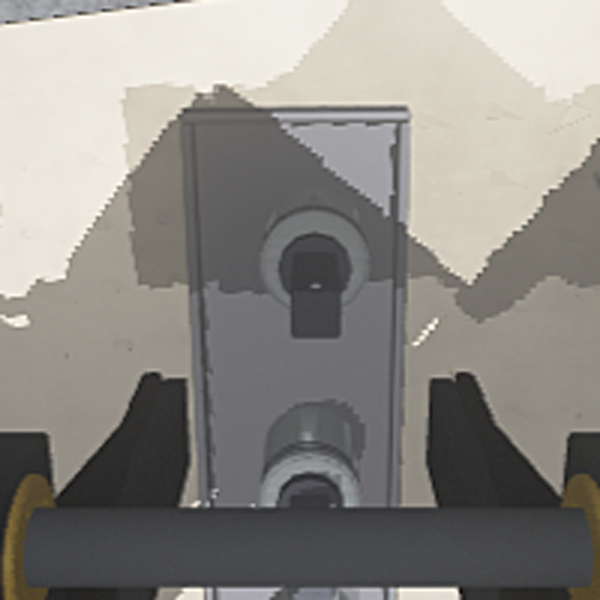

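Emit:
servo_tool(moves="-0.002 0 0.03 0 0.05;-0.002 0 0.055 0 0.05;-0.002 0 0.065 0 0.05;-0.002 0 0.065 0 0.02;-0.002 0 0.065 0 0;-0.002 0 0.065 0 0;-0.002 0 0.065 0 0;-0.002 0 0.065 0 0;-0.002 0 0.065 0 0;-0.002 0 0.065 0 0")

```text
time: 13.72
position: [0.4306, -0.2875, 0.0561]
tool_rot: [0.058, 0.998, -0.0, 0.0]
ft_force: [0.8, 1.1, 1.8]
grip_width: 0.0124
grip_force: 25.0
```

```bash
python3 -c "
from h import *
rel([.5455,-.0066,.131]);print(get_obs()['grip_force'])"
```

```text
tcp [ 0.4306 -0.2875  0.0561] toolY 83.39 tilt [-9.e-04 -6.e-04 -1.e+00] dtool [-0.0818  0.2922 -0.0749]
25.043332560253475
```

Emit:
servo_tool(moves="0 0 -0.03 0 0;0 0 -0.065 0 0;-0.01 0.037 -0.075 2 0;-0.02 0.075 -0.075 6 0;-0.031 0.112 -0.075 8.6 0;-0.041 0.149 -0.075 8.6 0;-0.052 0.186 -0.075 8.6 0;-0.062 0.223 -0.075 8.6 0;-0.073 0.26 -0.075 8.6 0;-0.0818 0.292 -0.075 8.6 0")

```text
time: 14.55
position: [0.5455, -0.0042, 0.1304]
tool_rot: [0.132, 0.991, 0.0, -0.0]
ft_force: [1.4, -1.1, -2.6]
grip_width: 0.0121
grip_force: 25.0
```

Emit:
servo_tool(moves="0 0 0.01 0 0;0 0 0.02 0 0;0 0 0.02 0 0;0 0 0.02 0 0")

```text
time: 14.88
position: [0.5436, -0.0074, 0.1094]
tool_rot: [0.133, 0.991, -0.0, -0.002]
ft_force: [-0.6, -0.6, -1.4]
grip_width: 0.0129
grip_force: 25.0
```

```bash
python3 -c "
from h import *
rel([.5455,-.0066,.064]);print(get_obs()['grip_force'])"
```

```text
tcp [ 0.5436 -0.0074  0.1094] toolY 74.73 tilt [ 3.4e-03 -6.0e-04 -1.0e+00] dtool [-0.0018  0.0013  0.0454]
24.98054448282346
```

Emit:
servo_tool(moves="-0.0018 0.001 0.02 0 0;-0.0018 0.001 0.028 0 0;-0.0015 0.001 0.03 0 0;-0.001 0.001 0.032 0 0;0 0.001 0.034 0 0;0.001 0.001 0.036 0 0;0.0015 0.001 0.038 0 0;0.002 0.001 0.0385 0 0;0.002 0.001 0.0385 0 0;0.002 0.001 0.0385 0 0")

```text
time: 15.72
position: [0.5438, -0.0052, 0.0722]
tool_rot: [0.132, 0.991, -0.0, 0.0]
ft_force: [-0.1, -0.0, -1.6]
grip_width: 0.0125
grip_force: 25.0
```

```bash
python3 -c "
from h import *
rel([.5455,-.0066,.064]);o=get_obs();print(o['ft_force'],o['moment'])"
```

```text
tcp [ 0.5438 -0.0052  0.0722] toolY 74.81 tilt [-8.e-04 -1.e-04 -1.e+00] dtool [-0.002  -0.0009  0.0082]
[-0.09989331 -0.01910905 -1.56543696] [-0.06006078 -0.05641708 -0.00950952]
```

Emit:
servo_tool(moves="-0.001 0 0.002 0 0;-0.001 0 0.004 0 0;-0.001 0 0.006 0 0;-0.001 0 0.008 0 0;-0.001 0 0.009 0 0;-0.001 0 0.009 0 0")

```text
time: 16.22
position: [0.5466, -0.0057, 0.064]
tool_rot: [0.132, 0.991, 0.0, 0.002]
ft_force: [0.6, 0.1, 4.9]
grip_width: 0.0125
grip_force: 25.0
```

```bash
python3 -c "
from h import *
rel([.5455,-.0066,.064]);o=get_obs();print(o['ft_force'],o['moment'])"
```

```text
tcp [ 0.5466 -0.0057  0.064 ] toolY 74.78 tilt [-4.3e-03  6.0e-04 -1.0e+00] dtool [ 0.0008 -0.0012  0.    ]
[0.59523594 0.10326858 4.88012448] [ 0.00863564 -0.18813148  0.01350734]
```

It's down on the plate (rim at about 12 mm). I'll press lightly to confirm and take one check picture.

Emit:
servo_tool(moves="0.0005 0 0.0015 0 0;0.0005 0 0.0015 0 0;0.0005 0 0.0015 0 0;0.0005 0 0.0015 0 0;0.0005 0 0.0015 0 0")

```text
time: 16.63
position: [0.5474, -0.0056, 0.0638]
tool_rot: [0.132, 0.991, 0.0, 0.004]
ft_force: [1.4, 0.8, 10.7]
grip_width: 0.0123
grip_force: 25.0
```

```bash
python3 -c "
from h import *
rel([.5455,-.0066,.064]);o=get_obs();print(o['ft_force'],o['moment'])
S=cams.camera('scene');T=cams.camera('top')
f=lambda x:cv2.resize(x,(390,390),interpolation=cv2.INTER_CUBIC)
cv2.imwrite('pics/e.png',np.hstack([f(S[180:280,160:260]),f(S[130:240,265:375])]))"
```

```text
tcp [ 0.5474 -0.0056  0.0638] toolY 74.78 tilt [-0.0074  0.0011 -1.    ] dtool [ 0.0016 -0.0015 -0.0002]
[ 1.39756897  0.8453144  10.70013794] [ 0.16204374 -0.1688108  -0.00356183]
```

View pics/e.png

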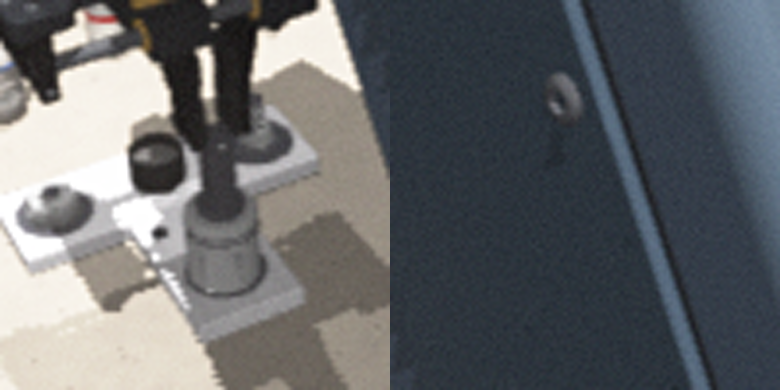

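The picture shows the socket seated with its rim on the tongue. The arm blocks the tray in this view, but the earlier wrist picture showed the returned socket upright. Pressing harder moved it no lower, so the plate is stopping it.

```bash
python3 -c "
from rig import job
print(job.hand_in())"
```

```text
the job is handed in; nothing more can be done
None
```

The second socket I tried (the one nearest the robot) is seated fully on the lone nut and still gripped; the first, which did not fit, is back in the tray, the third was never touched, and the job is handed in (the result wasn't shown).

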